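# Find the access flap of the cable bay and push it open

## Task

The desk's cable bay is covered by four boards that look alike; three are fixed and one is the access flap, which rocks on pivot pins. Press lightly with the fingertips near the far edge of each board until you find the one that gives, without forcing the fixed ones, then push that flap open until it stands upright, so that the sockets under it can be reached. Grip and lift nothing, leave the cup, the mouse and the water bottle just where they are, and finish with the flap left standing open by itself.

Things in the scene. Friction and masses are not known exactly. Their poses are not given: they have to be found in the camera images.
- bay: the cable bay: long low white box, 180 mm (x) by 454 mm (y) by 110 mm high, fixed to the desk, its top closed by a row of four identical pale wooden boards, flush with its rim (18 mm wide) and the 14 mm bars between the boards; 2 mm gaps. Origin: centre of its underside, on the desk; x points to its far side (away from the user), y along the row, z up
- board1 (a point): centre of the top face of the shut board at the +y end, 110 mm above the desk, at bay x 0, y +162 mm. Each board is 140 mm (bay x) by 90 mm (y) by 12 mm thick. Any of the four may be the flap. Pressing the near part of the flap does nothing (it rests on a ledge). Fixed boards lie on firm foam tape: level, under 1 mm of give at 10 N
- board2 (a point): the same for the second board, at bay y +54 mm. Under each board is an open compartment down to a floor 8 mm above the desk; in it only a white socket block under the near half (bay x -64 to -8 mm, its top 38 mm above the desk)
- board3 (a point): the same for the third board, at bay y -54 mm. The flap weighs about 0.15 kg; its friction hinge keeps it at whatever angle it is left. To turn it takes 0.05 to 0.1 N m, that is 2 to 4 N some 30 mm beyond the pivot line
- board4 (a point): the same for the fourth board, at bay y -162 mm
- flap (a joint): opening angle of the flap, wherever it is in the row, rad: 0 shut, 1.57 upright, 1.68 at its stop. It turns about a line along bay y, at bay x +15 mm, 104 mm above the desk (mid-thickness). Pressing its far part (55 mm long) down tips that into the bay; the near part (85 mm) comes up and swings over to the far side
- cup: bystander: white straight cup, 72 mm across, 82 mm high, standing loose on the desk before the bay. Origin: centre of its underside, z up
- mouse: bystander: white computer mouse, 105 by 58 by 32 mm, loose on the desk before the bay. Origin: centre of its underside, x along its length, z up
- water: bystander: clear water bottle with a red cap, 64 mm across, 190 mm high, standing loose on the desk past the -y end of the bay. Origin: centre of its underside, z up

How it is judged:
By the outcome, as a careful person would: the job done as asked, in the order asked, and still so for the second after the job is handed in, with the robot touching nothing.
It also fails if it takes over 54 s, if anything falls off the work surface, if the arm or the gripper's body presses on something with over 40 N, if the wrist force passes 120 N, or if a joint passes its speed limit or range.

## Robot

A 6-joint arm with a two-finger parallel gripper is mounted at the origin on the work surface. World frame = base frame: x ahead of the robot, y to its left, z up, the work surface at z = 0. Lengths are in mm, angles in rad, forces in N, time in s.
With the tool pointing down it reaches from about 300 to 775 mm from the base axis. Payload 14.6 kg.
Tool frame: the origin (TCP) lies between the finger pads; the fingertips stand 19 mm ahead of it and the grasp point (between the pads) is the TCP; z points along the fingers, y is the line along which they close (so a half turn about z gives the same grasp; the last joint's range is limited). The gripper opens to 94 mm and grips with 3 to 60 N. Pads are 16 mm wide; open, the fingers measure 119 mm over their backs; the gripper's body (75 mm by 177 mm) begins 78 mm behind the grasp point.
Start: joints at [1.217, 0.3, 1.521, -0, 1.321, -0.067], TCP at [155.584, 527.525, 224.446] pointing down, gripper open.
Joint ranges: [-3.03, 3.03], [-0.79, 2.21], [0.23, 2.52], [-1.04, 4.18], [0, 3.07], [-2.55, 2.55]. Speed limits (rad/s): [2.22, 2.22, 2.57, 3.14, 3.14, 3.14].

## Interface

Orientations are given as [roll, pitch, yaw] about the fixed x, y, z axes, in that order (R = Rz(yaw) Ry(pitch) Rx(roll)).
In Python, from cell import monitor, imaging, job, find_in, trace gives the robot as it stands. The module is installed in compiled form; this text tells all that it offers.
- The arm moves only by the tool arm_command, never from a script. Its argument "steps" is a list of rows, each a list of 5 numbers: the opening, from 0 (shut) to 1 (fully open), then the shift along the tool's x, y, z in mm, then the turn about the tool's z in degrees. In form: [[gripper, dx, dy, dz, turn], ...]. A call has 1 to 20 rows; each row is the pose to reach, as a shift and turn from the pose commanded when the call began, along the tool's axes at that moment; what a row does not reach only later rows make up. A row lasts 1/8 s, in which the tool goes at most 62.5 mm and 10.7 degrees, less where a joint would pass 70% of its speed; a pose out of reach is approached as far as the arm can. A call with a gripper value outside its range is refused whole. The fingers move at their own pace and stop on an object; "force" is the grip in N (left out, the last holds). Time passes only in rows, so rows that repeat a pose let the fingers close. It gives the time, the measured TCP pose, the force, the opening and the grip force at its end, in the units of the state.
- monitor.read_state(): the state, without advancing time (a new reading comes with each control period).
- imaging.camera(name): name is "scene" or "top"; returns a dict with "img" (384x512x3 uint8, red, green, blue), "mtx" (3x3 intrinsics, pixels), "view" (4x4, takes a point from world to camera coordinates). Camera axes: x right, y down, z forward; pixel columns grow to the right and rows downward; lengths in mm; the calibration is good to about 2 mm. A picture is of the moment at which its call begins. There is no depth.
- job.sign_off(): hands the job in; it is judged then, once.
Trained networks look in a picture, given as the dict that the camera call returned (one of the last four; its "shot" number tells which), for a name from the list of things; names that differ only in an ending like _2 or _b are one class to them, and where a whole thing is asked for, a point or a joint stands for the part that bears it (a point fixed in the world has none). Each returns a list of dicts, best first, with "p" (0 to 1); they miss things now and then, are a little off and sometimes report something else, mostly with a low value. They report only what shows in the picture. A call takes as long as a camera call.
- find_in(picture, target): "rect" ([centre column, centre row, width, height] in pixels, round what is visible of it).
- trace(picture, target): "region" (384x512 bool, what is visible of it) and "rect" ([centre column, centre row, width, height] in pixels, round what is visible of it).
The state is a dict: "clock": time; "joints": joint angles; "qd": joint speeds; "effort": joint torques, N m; "eef_pos": TCP position; "eef_rot": TCP orientation; "wrist_force": force on the tool from outside, world axes, zero at the start; "moment": the same for the moment, N m; "finger_gap": finger opening in mm; "finger_force": force on a finger pad.
Only numpy, scipy, OpenCV 4.12 (cv2) and the standard library are available. Lean on these libraries where they do the work, as an engineer would, in place of code of your own. Each camera call takes 0.05 s, during which the arm holds its last target. There are 200 camera calls.

## Working session

There is one attempt and no reset: what is moved stays moved. The work goes in short steps, Python scripts to look and compute and a tool call to move; the robot and the scene stay as the last step left them, time stands still between calls to the robot, and variables do not carry over. Pictures are saved under pics/ and viewed, at most 10 in all, crops included, and the job is handed in when it is done.

Besides the shell and the picture viewer there is one more tool, called after "Call:" by a JSON object that holds its "fn" and its "kwargs", one argument or row to a line. arm_command: Moves the arm, as the interface text tells. Its arguments: {"type":"object","properties":{"steps":{"type":"array","items":{"type":"array","items":{"type":"number"}}},"force":{"type":"number"}},"required":["steps"]}

```bash
mkdir -p pics
cat > h.py <<'E'
from cell import monitor, imaging, job, find_in, trace
import numpy as np, cv2
def px2w(p,uv,z):
    K=np.array(p["mtx"]);V=np.array(p["view"]);R=V[:3,:3];t=V[:3,3]
    d=R.T@np.linalg.solve(K,[uv[0],uv[1],1]);c=-R.T@t
    return c+d*(z-c[2])/d[2]
def w2px(p,X):
    K=np.array(p["mtx"]);V=np.array(p["view"]);q=K@(V[:3,:3]@np.array(X,float)+V[:3,3]);return q[:2]/q[2]
def save(p,n,s=1): cv2.imwrite(f"pics/{n}.png",cv2.resize(p["img"][:,:,::-1],None,fx=s,fy=s))
E
python3 - <<'E'
from h import *
s=monitor.read_state()
print({k:np.round(s[k],3) for k in("clock","eef_pos","eef_rot","wrist_force","finger_gap")})
for n in("top","scene"):
    p=imaging.camera(n);save(p,n+"0",1.5)
    for t in("bay","cup","mouse","water"):
        for r in trace(p,t)[:1]:
            m=r["region"].astype(np.uint8);c=cv2.findContours(m,0,2)[0];c=max(c,key=cv2.contourArea)
            b=cv2.boxPoints(cv2.minAreaRect(c))
            print(n,t,round(r["p"],2),np.round(r["rect"]),"box@110" if t=="bay" else "",[np.round(px2w(p,q,110 if t=="bay" else 0)[:2]).tolist() for q in b])
E
```

```text
{'clock': np.float64(0.0), 'eef_pos': array([155.512, 527.305, 223.888]), 'eef_rot': array([-3.14 , -0.   ,  2.855]), 'wrist_force': array([-0.438, -0.071,  0.223]), 'finger_gap': np.float64(93.761)}
top bay 0.61 [232. 177. 232. 109.] box@110 [[493.0, 217.0], [680.0, 206.0], [634.0, -254.0], [450.0, -233.0]]
top cup 0.85 [181. 254.  37.  35.]  [[441.0, 145.0], [441.0, 64.0], [366.0, 63.0], [366.0, 143.0]]
top mouse 0.81 [282. 265.  32.  47.]  [[429.0, -83.0], [436.0, -142.0], [331.0, -154.0], [324.0, -97.0]]
top water 0.74 [393. 191.  51.  37.]  [[547.0, -302.0], [602.0, -412.0], [537.0, -442.0], [483.0, -332.0]]
scene bay 0.74 [258. 244. 184. 206.] box@110 [[664.0, -248.0], [350.0, -313.0], [514.0, 259.0], [711.0, 247.0]]
scene cup 0.63 [340. 228.  33.  49.]  [[355.0, -10.0], [292.0, 36.0], [390.0, 136.0], [447.0, 94.0]]
scene mouse 0.89 [293. 180.  38.  28.]  [[400.0, -164.0], [302.0, -184.0], [320.0, -103.0], [413.0, -88.0]]
scene water 0.83 [190. 129.  31.  63.]  [[450.0, -660.0], [371.0, -638.0], [488.0, -360.0], [554.0, -382.0]]
```

View pics/top0.png

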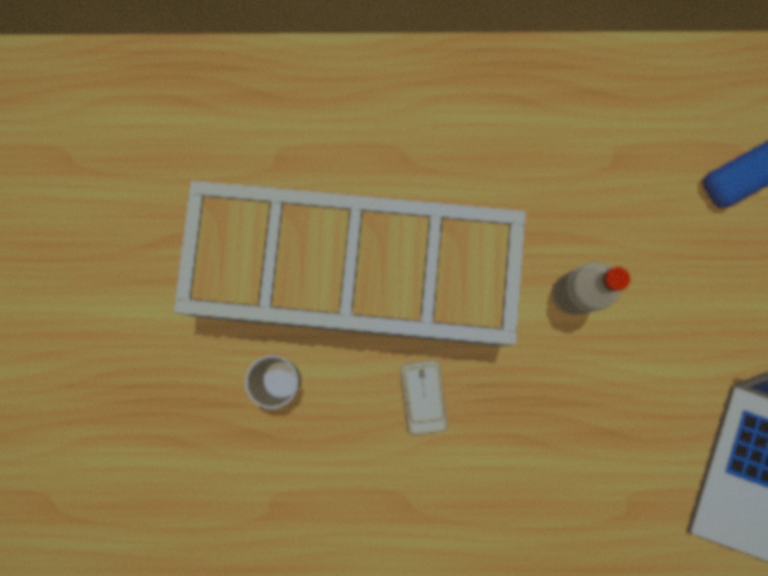

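View pics/scene0.png

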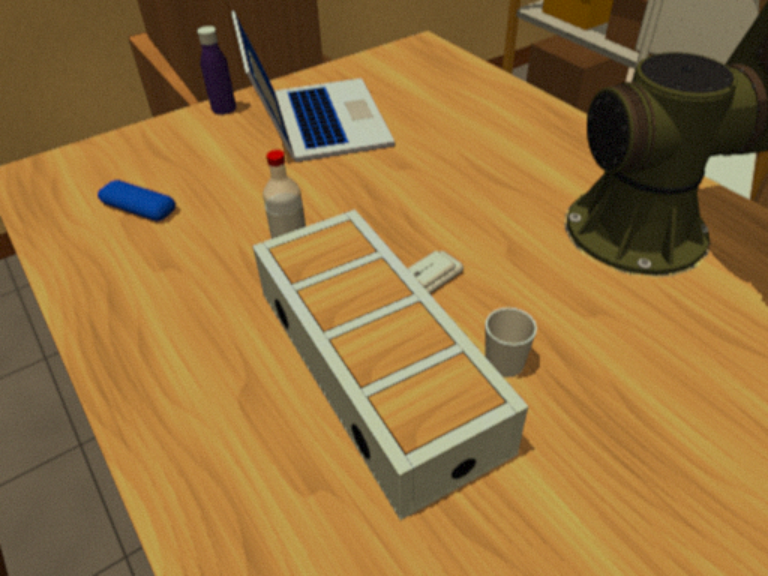

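The top view shows the bay's top rim corners at about (191,183), (524,212), (514,343), (177,313) at 1.5x. The cup is at (272,382), the mouse at (424,398), and the bottle leans out of view at (590,285). All boards are shut.

Run:
```python
from h import *
p=imaging.camera("top")
uv=np.array([(191,183),(524,212),(514,343),(177,313)])/1.5
W=np.array([px2w(p,q,110)[:2] for q in uv]);print(np.round(W))
L=np.array([(90,227),(90,-227),(-90,-227),(-90,227)],float)
c=W.mean(0);U,S,Vt=np.linalg.svd((L).T@(W-c));R=(U@Vt).T
yaw=np.arctan2(R[1,0],R[0,0]);print("c",c,"yaw",yaw,np.degrees(yaw),"res",np.round(W-c-L@R.T,1))
np.savez("bay.npz",c=c,R=R,yaw=yaw)
# tool axes for yaw 2.855, roll pi
s=monitor.read_state();from scipy.spatial.transform import Rotation as Ro
T=Ro.from_euler("xyz",s["eef_rot"]).as_matrix();print(np.round(T,3))
for y in(162,54,-54,-162):
  for x in(55,60): w=c+R@[x,y];print(y,x,np.round(w),"r",round(np.hypot(*w)),"toolshift",np.round((T.T@(np.r_[w,150]-s["eef_pos"]))))
```

```text
[[ 673.  199.]
 [ 632. -250.]
 [ 456. -233.]
 [ 497.  212.]]
c [564.53011944 -18.06357511] yaw -0.09133881307445302 -5.233328494900501 res [[-1.7 -1.2]
 [-1.9  2.2]
 [ 2.1  3.2]
 [ 1.5 -4.1]]
[[-0.959  0.283 -0.   ]
 [ 0.283  0.959 -0.   ]
 [ 0.    -0.    -1.   ]]
162 55 [634. 138.] r 649 toolshift [-569. -238.   74.]
162 60 [639. 138.] r 654 toolshift [-574. -237.   74.]
54 55 [624.  31.] r 625 toolshift [-590. -344.   74.]
54 60 [629.  30.] r 630 toolshift [-595. -343.   74.]
-54 55 [614. -77.] r 619 toolshift [-611. -450.   74.]
-54 60 [619. -77.] r 624 toolshift [-616. -449.   74.]
-162 55 [ 605. -184.] r 632 toolshift [-632. -556.   74.]
-162 60 [ 610. -185.] r 637 toolshift [-637. -555.   74.]
```

Call:
{"fn": "arm_command", "kwargs": {
  "steps": [
    [0, -60, -25, 0, -5],
    [0, -115, -48, 0, -11],
    [0, -170, -71, 0, -11],
    [0, -225, -94, 0, -11],
    [0, -280, -117, 0, -11],
    [0, -335, -140, 0, -11],
    [0, -390, -163, 0, -11],
    [0, -445, -186, 10, -11],
    [0, -500, -209, 30, -11],
    [0, -545, -228, 50, -11],
    [0, -570, -238, 70, -11],
    [0, -570, -238, 85, -11],
    [0, -570, -238, 85, -11],
    [0, -570, -238, 85, -11],
    [0, -570, -238, 85, -11]
  ],
  "force": 10
}}

```text
clock: 2.42
eef_pos: [635.0, 138.7, 140.6]
eef_rot: [3.141, 0.002, 3.048]
wrist_force: [-0.4, -0.3, 0.2]
finger_gap: 0.1
finger_force: 0.0
```

```bash
cat >> h.py <<'E'
from scipy.spatial.transform import Rotation as Ro
def st():
    b=np.load("bay.npz");s=monitor.read_state();l=b["R"].T@(np.array(s["eef_pos"])[:2]-b["c"])
    T=Ro.from_euler("xyz",s["eef_rot"]).as_matrix()
    print("t",round(float(s["clock"]),2),"bayxy",np.round(l,1),"tipz",np.round(s["eef_pos"][2]-19,1),"F",np.round(s["wrist_force"],1),"gap",np.round(s["finger_gap"],1),"toolx in bay",np.round(b["R"].T@T[:2,0],3),"tooly",np.round(b["R"].T@T[:2,1],3))
E
python3 - <<'E'
from h import *
st()
p=imaging.camera("scene");save(p,"s1",1.5)
E
```

```text
t 2.42 bayxy [ 55.8 162.5] tipz 121.6 F [-0.4 -0.3  0.2] gap 0.1 toolx in bay [-1.     0.003] tooly [0.003 1.   ]
```

View pics/s1.png

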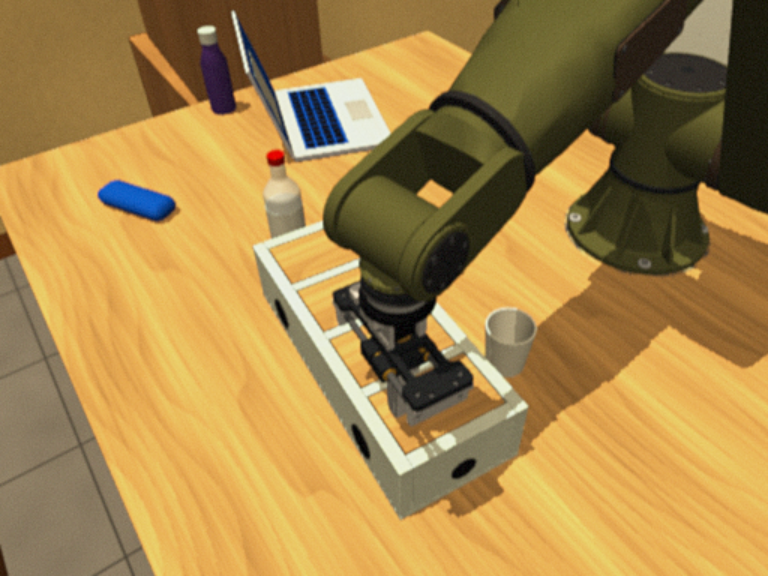

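The gripper is closed over board 1, at about (420,400), clear of the cup and bottle. I'm pressing down gently.

Call:
{"fn": "arm_command", "kwargs": {
  "steps": [
    [0, 0, 0, 4, 0],
    [0, 0, 0, 8, 0],
    [0, 0, 0, 10, 0],
    [0, 0, 0, 11, 0],
    [0, 0, 0, 11, 0]
  ]
}}

```text
clock: 3.1
eef_pos: [634.9, 138.0, 128.8]
eef_rot: [-3.142, -0.0, 3.047]
wrist_force: [-4.0, -0.6, 4.1]
finger_gap: 0.3
finger_force: 2.2
```

Call:
{"fn": "arm_command", "kwargs": {
  "steps": [
    [0, 0, 0, 0.5, 0],
    [0, 0, 0, 1, 0],
    [0, 0, 0, 1, 0]
  ]
}}

```text
clock: 3.48
eef_pos: [634.9, 138.0, 128.4]
eef_rot: [3.142, 0.0, 3.047]
wrist_force: [-6.3, -1.8, 10.0]
finger_gap: 1.0
finger_force: 4.9
```

Board 1 took 10 N with under 1 mm of give, so it is fixed. On to board 2.

Call:
{"fn": "arm_command", "kwargs": {
  "steps": [
    [0, 0, 0, -6, 0],
    [0, 0, 0, -12, 0],
    [0, 0, -40, -12, 0],
    [0, 0, -80, -12, 0],
    [0, 0, -108, -12, 0],
    [0, 0, -108, -12, 0],
    [0, 0, -108, -6, 0],
    [0, 0, -108, -3, 0],
    [0, 0, -108, -1.5, 0],
    [0, 0, -108, -1, 0],
    [0, 0, -108, -1, 0]
  ]
}}

```text
clock: 4.85
eef_pos: [624.8, 31.2, 128.8]
eef_rot: [3.141, 0.0, 3.047]
wrist_force: [-0.9, 1.9, 4.1]
finger_gap: 0.4
finger_force: 2.1
```

Call:
{"fn": "arm_command", "kwargs": {
  "steps": [
    [0, 0, 0, 0.5, 0],
    [0, 0, 0, 1, 0],
    [0, 0, 0, 1, 0]
  ]
}}

```text
clock: 5.22
eef_pos: [624.9, 31.2, 128.4]
eef_rot: [3.141, 0.001, 3.047]
wrist_force: [-4.0, 3.8, 9.9]
finger_gap: 0.3
finger_force: 5.0
```

Board 2 gave the same response, so it is fixed. On to board 3.

Call:
{"fn": "arm_command", "kwargs": {
  "steps": [
    [0, 0, 0, -6, 0],
    [0, 0, 0, -12, 0],
    [0, 0, -40, -12, 0],
    [0, 0, -80, -12, 0],
    [0, 0, -108, -12, 0],
    [0, 0, -108, -12, 0],
    [0, 0, -108, -6, 0],
    [0, 0, -108, -3, 0],
    [0, 0, -108, -1.5, 0],
    [0, 0, -108, -1, 0],
    [0, 0, -108, -1, 0]
  ]
}}

```text
clock: 6.6
eef_pos: [614.7, -76.4, 128.9]
eef_rot: [3.141, 0.0, 3.047]
wrist_force: [-1.3, 2.5, 5.2]
finger_gap: 0.9
finger_force: 2.0
```

Call:
{"fn": "arm_command", "kwargs": {
  "steps": [
    [0, 0, 0, 0.5, 0],
    [0, 0, 0, 1, 0],
    [0, 0, 0, 1, 0]
  ]
}}

```text
clock: 6.98
eef_pos: [614.7, -76.4, 128.4]
eef_rot: [3.141, 0.001, 3.047]
wrist_force: [-4.4, 5.0, 10.3]
finger_gap: 0.6
finger_force: 5.0
```

Board 3 is fixed too. On to board 4, which I'll test the same way.

Call:
{"fn": "arm_command", "kwargs": {
  "steps": [
    [0, 0, 0, -6, 0],
    [0, 0, 0, -12, 0],
    [0, 0, -40, -12, 0],
    [0, 0, -80, -12, 0],
    [0, 0, -108, -12, 0],
    [0, 0, -108, -12, 0],
    [0, 0, -108, -6, 0],
    [0, 0, -108, -3, 0],
    [0, 0, -108, -1.5, 0],
    [0, 0, -108, -1, 0],
    [0, 0, -108, -1, 0]
  ]
}}

```text
clock: 8.35
eef_pos: [604.4, -184.4, 128.6]
eef_rot: [-3.142, 0.0, 3.047]
wrist_force: [0.7, 1.6, 1.6]
finger_gap: 0.7
finger_force: 0.8
```

Call:
{"fn": "arm_command", "kwargs": {
  "steps": [
    [0, 0, 0, 0.5, 0],
    [0, 0, 0, 1, 0],
    [0, 0, 0, 1, 0]
  ]
}}

```text
clock: 8.72
eef_pos: [604.5, -184.6, 127.6]
eef_rot: [-3.142, 0.0, 3.047]
wrist_force: [0.7, 1.8, 2.9]
finger_gap: 0.5
finger_force: 1.4
```

```bash
python3 -c "
from h import *
st()"
```

```text
t 8.72 bayxy [  54.9 -162.2] tipz 108.6 F [0.7 1.8 2.9] gap 0.5 toolx in bay [-1.     0.003] tooly [0.003 1.   ]
```

Board 4 yields at about 3 N, so it's the flap. I'm pushing it down while drifting toward the pivot.

Call:
{"fn": "arm_command", "kwargs": {
  "steps": [
    [0, 0, 0, 4, 0],
    [0, 0, 0, 8, 0],
    [0, 1, 0, 12, 0],
    [0, 3, 0, 16, 0],
    [0, 5, 0, 19, 0],
    [0, 5, 0, 19, 0]
  ]
}}

```text
clock: 9.48
eef_pos: [598.8, -184.0, 108.0]
eef_rot: [3.141, -0.001, 3.047]
wrist_force: [0.1, 0.4, 0.4]
finger_gap: 0.5
finger_force: 0.5
```

Call:
{"fn": "arm_command", "kwargs": {
  "steps": [
    [0, 2, 0, 4, 0],
    [0, 4, 0, 8, 0],
    [0, 5, 0, 11, 0],
    [0, 6, 0, 14, 0],
    [0, 7, 0, 14, 0],
    [0, 7, 0, 14, 0]
  ]
}}

```text
clock: 10.22
eef_pos: [592.2, -183.4, 94.3]
eef_rot: [3.141, -0.0, 3.047]
wrist_force: [0.6, 0.4, -1.1]
finger_gap: 0.3
finger_force: 0.5
```

```bash
python3 -c "
from h import *
st()
p=imaging.camera('scene');save(p,'s2',1.5)"
```

```text
t 10.22 bayxy [  42.7 -162.1] tipz 75.3 F [ 0.6  0.4 -1.1] gap 0.3 toolx in bay [-1.     0.003] tooly [0.003 1.   ]
```

View pics/s2.png

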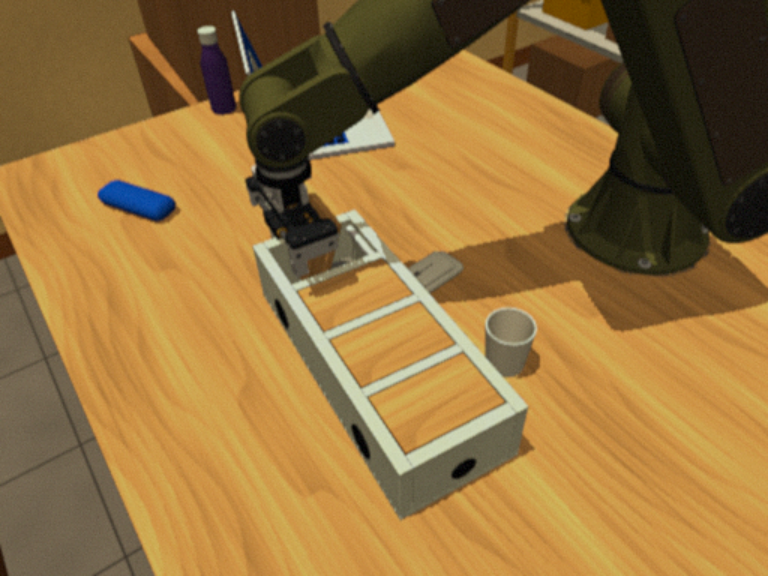

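The flap is tipped in under the gripper, with the compartment open at about (340,245). The bottle, mouse and cup look untouched. I'll withdraw up, cross over to the near side, then look.

Call:
{"fn": "arm_command", "kwargs": {
  "steps": [
    [0, -4, 0, 0, 0],
    [0, -4, 0, -30, 0],
    [0, -4, 0, -70, 0],
    [0, -4, 0, -110, 0],
    [0, -4, 0, -145, 0],
    [0, -4, 0, -150, 0],
    [0, 40, 0, -150, 0],
    [0, 80, 0, -150, 0],
    [0, 120, 0, -150, 0],
    [0, 130, 0, -150, 0],
    [0, 130, 0, -150, 0]
  ]
}}

```text
clock: 11.65
eef_pos: [463.1, -171.2, 244.2]
eef_rot: [3.141, -0.0, 3.046]
wrist_force: [-0.6, -0.3, 0.6]
finger_gap: 0.6
finger_force: 0.0
```

```bash
python3 -c "
from h import *
st()
p=imaging.camera('scene');cv2.imwrite('pics/s3.png',cv2.resize(p['img'][100:230,120:300,::-1],None,fx=4,fy=4,interpolation=2))"
```

```text
t 11.65 bayxy [ -87.1 -161.7] tipz 225.2 F [-0.6 -0.3  0.6] gap 0.6 toolx in bay [-1.     0.004] tooly [0.004 1.   ]
```

View pics/s3.png

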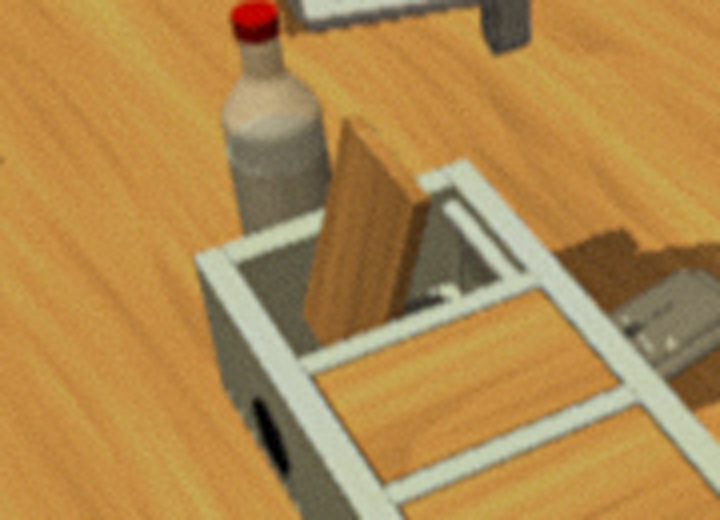

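The flap stands at about 60–65°, its top edge from (350,120) to (430,200) and still leaning toward the near side. The gripper is now on the near side, so I'll lower it and push the raised part away.

Call:
{"fn": "arm_command", "kwargs": {
  "steps": [
    [0, 0, 0, 30, 0],
    [0, 0, 0, 55, 0],
    [0, 0, 0, 70, 0],
    [0, -15, 0, 70, 0],
    [0, -30, 0, 70, 0],
    [0, -42, 0, 70, 0],
    [0, -54, 0, 70, 0],
    [0, -62, 0, 70, 0],
    [0, -70, 0, 70, 0],
    [0, -78, 0, 70, 0],
    [0, -84, 0, 70, 0],
    [0, -84, 0, 70, 0]
  ]
}}

```text
clock: 13.2
eef_pos: [546.8, -179.1, 174.3]
eef_rot: [3.142, 0.0, 3.047]
wrist_force: [-0.4, -0.1, 0.3]
finger_gap: 0.7
finger_force: 0.0
```

```bash
python3 -c "
from h import *
st()"
```

```text
t 13.2 bayxy [  -2.9 -161.9] tipz 155.3 F [-0.4 -0.1  0.3] gap 0.7 toolx in bay [-1.     0.003] tooly [0.003 1.   ]
```

Call:
{"fn": "arm_command", "kwargs": {
  "steps": [
    [0, -2, 0, 0, 0],
    [0, -4, 0, 0, 0],
    [0, -4, 0, 0, 0]
  ]
}}

```text
clock: 13.58
eef_pos: [550.6, -179.4, 174.5]
eef_rot: [-3.142, 0.0, 3.047]
wrist_force: [0.2, 0.0, -0.2]
finger_gap: 0.9
finger_force: 0.0
```

```bash
python3 -c "
from h import *
st()"
```

```text
t 13.57 bayxy [   0.9 -162. ] tipz 155.5 F [ 0.2  0.  -0.2] gap 0.9 toolx in bay [-1.     0.003] tooly [0.003 1.   ]
```

Call:
{"fn": "arm_command", "kwargs": {
  "steps": [
    [0, -1, 0, 0, 0],
    [0, -2, 0, 0, 0],
    [0, -2, 0, 0, 0],
    [0, 10, 0, 0, 0],
    [0, 40, 0, 0, 0],
    [0, 80, 0, -30, 0],
    [0, 120, 0, -80, 0],
    [0, 140, 0, -100, 0],
    [0, 140, 0, -100, 0]
  ]
}}

```text
clock: 14.7
eef_pos: [410.5, -166.2, 276.0]
eef_rot: [-3.14, 0.004, 3.046]
wrist_force: [-0.8, 0.2, -0.2]
finger_gap: 0.1
finger_force: 0.0
```

Run:
```python
from h import *
st()
p=imaging.camera('scene');im=p['img'].copy()
b=np.load('bay.npz')
# predicted upper-edge corners for angles, y=-117 side (visible end) and -207
for th in(1.45,1.57,1.65):
    for y in(-117,-207):
        q=[]
        for r in(-6,6):
            x=15-85*np.cos(th)+r*np.sin(th);z=104+85*np.sin(th)+r*np.cos(th)
            q.append(((w2px(p,np.r_[b['c']+b['R']@[x,y],z])-[120,100])*4).round().tolist())
        print(th,y,q)
cv2.imwrite('pics/s4.png',cv2.resize(im[100:230,120:300,::-1],None,fx=4,fy=4,interpolation=2))
```

```text
t 14.7 bayxy [-139.9 -161.6] tipz 257.0 F [-0.8  0.2 -0.2] gap 0.1 toolx in bay [-1.     0.004] tooly [0.004 1.   ]
1.45 -117 [[407.0, 196.0], [387.0, 202.0]]
1.45 -207 [[336.0, 111.0], [317.0, 115.0]]
1.57 -117 [[390.0, 201.0], [369.0, 208.0]]
1.57 -207 [[320.0, 114.0], [300.0, 121.0]]
1.65 -117 [[378.0, 205.0], [358.0, 213.0]]
1.65 -207 [[309.0, 118.0], [289.0, 126.0]]
```

View pics/s4.png

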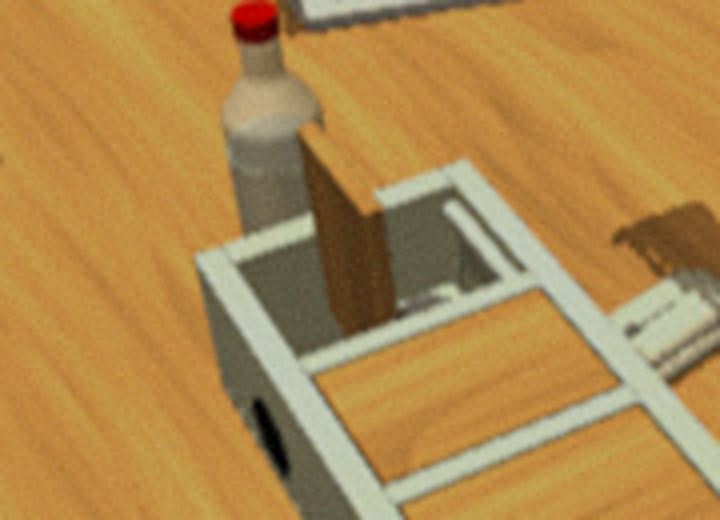

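The flap's top-edge corners are at about (387,204), (368,214) and (300,127), which matches the prediction for 1.57–1.60 rad. It stands by itself, the arm is clear, and the bottle and mouse haven't moved.

```bash
python3 -c "
from h import *
print(job.sign_off())"
```

```text
the job is handed in; nothing more can be done
None
```

The flap is board 4 (the −y end): boards 1–3 held firm at about 10 N, board 4 gave at about 3 N, and it now stands upright by itself at about 1.57–1.60 rad as read from the camera, with the arm clear, the cup, mouse and bottle not touched, and the job handed in at about 15 s.

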